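# Fit the replacement sprocket on the gearmotor and hold it against its wave spring

### The arm

A 7-joint arm with a two-finger parallel gripper is mounted at the origin on the work surface. World frame = base frame: x ahead of the robot, y to its left, z up, the work surface at z = 0. Lengths are in m, angles in rad, forces in N, time in s.
With the tool pointing down it reaches from about 0.425 to 0.875 m from the base axis. Payload 4.7 kg.
Tool frame: the origin (TCP) lies at the very end of the fingers, on their centre line; the grasp point (between the pads) lies 19 mm behind it; z points along the fingers, y is the line along which they close (so a half turn about z gives the same grasp; the last joint's range is limited). The gripper opens to 85 mm and grips with 20 to 120 N. Pads are 22 mm wide; open, the fingers measure 114 mm over their backs; the gripper's body (76 mm by 85 mm) begins 54 mm behind the grasp point. The pads swing forward as they close: fully open they stand 13 mm farther back than shut.
Start: joints at [1.212, 0.321, -0.07, 1.45, 0.023, 1.371, -0.057], TCP at [0.237, -0.605, 0.231] pointing down, gripper open.
Joint ranges: [-2.86, 2.86], [-0.3, 2.09], [-1.38, 1.24], [0.06, 2.45], [-1.56, 4.7], [0.09, 2.05], [-2.69, 2.69]. Speed limits (rad/s): [2.57, 2.57, 3.14, 3.14, 3.14, 3.14, 3.14].

### API

Orientations are given as a 3x3 rotation matrix whose columns are the frame's x, y, z axes.
In Python, from rig import env gives the robot as it stands.
- The arm moves only by the tool drive_tool, never from a script. Its argument "steps" is a list of rows, each an object with "slide": the shift along the tool's x, y, z in cm, a list of three; "delta_rot": the turn, a rotation vector about the tool's x, y, z in degrees, a list of three; "gripper": the gripper command: -1 is shut, 1 is fully open, values between are in proportion. In form: [{"slide": [x, y, z], "delta_rot": [ax, ay, az], "gripper": gripper}, ...]. A call has 1 to 12 rows; each row is the pose to reach, as a shift and turn from the pose commanded when the call began, along the tool's axes at that moment; what a row does not reach only later rows make up. A row lasts 1/10 s, in which the tool goes at most 50 mm and 8.59 degrees, less where a joint would pass 70% of its speed; a pose out of reach is approached as far as the arm can. A call with a gripper value outside its range is refused whole. The fingers move at their own pace and stop on an object; the grip force is fixed at half the most. Time passes only in rows, so rows that repeat a pose let the fingers close. It gives the time, the measured TCP pose, the force, the opening and the grip force at its end, in the units of the state.
- env.sense(): the state, without advancing time (a new reading comes with each control period).
- env.read_camera(name): name is "scene" or "top"; returns a dict with "img" (480x640x3 uint8, red, green, blue), "fx", "fy", "cx", "cy" (pixels), "R" (3x3) and "t" (3): a world point X has camera coordinates R X + t. Camera axes: x right, y down, z forward; pixel columns grow to the right and rows downward; lengths in m; the calibration is good to about 2 mm. A picture is of the moment at which its call begins. There is no depth.
- env.sign_off(): hands the job in; it is judged then, once.
The state is a dict: "t": time; "joints": joint angles; "joint_velocities": joint speeds; "tau": joint torques, N m; "ee_pos": TCP position; "tcp_rot": TCP orientation; "contact_force": force on the tool from outside, world axes, zero at the start; "wrist_torque": the same for the moment, N m; "finger_gap": opening from 0.0 (shut) to 1.0 (fully open); "gripper_force": force on a finger pad.
Only numpy, scipy, OpenCV 4.12 (cv2) and the standard library are available. Lean on these libraries where they do the work, as an engineer would, in place of code of your own. Each camera call takes 0.05 s, during which the arm holds its last target. There are 200 camera calls.

### The job

Fit the good sprocket, the bright steel one with all its teeth, on the gearmotor's splined output shaft: hub upward, turn it until the splines mesh, then slide it down fully home against the shoulder without forcing it. The wave spring under it pushes it back up, so finish still holding it pressed fully home, ready for the retaining ring to be fitted. Leave the rusty broken sprocket and the other things on the bench where they are.

Things in the scene. Friction and masses are not known exactly. Their poses are not given: they have to be found in the camera images.
- new_sprocket: good sprocket: bright steel, 17 teeth, 75 mm over the teeth, 0.3 to 0.5 kg, flat on the bench, hub up. Toothed plate 8 mm thick at the bottom, round hub of 48 mm diameter above it, 38 mm tall in all: grip the hub, 8 to 38 mm above the underside. Origin: centre of the underside; z up through the bore, x along the middle of one bore groove. Which sprocket lies where changes from start to start
- hub_top (a point): centre of the bore's mouth in the top of the good sprocket's hub, 38 mm above its underside; axes as new_sprocket. The bore goes right through with one section: six grooves 60 degrees apart, 34 mm across the grooves, 27 mm across the six lands between them (each land 6.5 mm wide)
- old_sprocket: the worn-out sprocket taken off before: same size and shape, brown with rust, five neighbouring teeth broken off. Origin: centre of the underside. To be left where it lies
- gearmotor: worm gearmotor bolted to the bench: 150 x 130 x 10 mm foot, grey 110 x 110 mm gearbox up to 94 mm above the bench with a round cover up to 102 mm, blue motor of 100 mm diameter (top at 112 mm) reaching 259 mm from the shaft axis along +y, its terminal box up to 135 mm high, 110 to 180 mm from the axis. Origin: on the bench under the upright shaft's axis; z up. Includes shaft and wave spring
- shaft_home (a point): centre of the shaft's shoulder face, 40 mm in diameter, 112 mm above the bench: the sprocket's underside sits here when home. z up along the shaft, x along the middle of one of six splines (60 degrees apart, 5.5 mm wide, 32 mm across a facing pair, on a 25 mm core), which end 34 mm above the shoulder. The worm gear locks the shaft, it cannot be turned; its angle changes from start to start
- shaft_tip (a point): tip of the shaft, on its axis, 48 mm above the shoulder; axes as shaft_home. Plain nose of 25 mm diameter from 34 to 43 mm above the shoulder, then a cone to 16 mm at the tip. It enters the bore with 1 mm to spare all round. A sprocket with its grooves off the splines stops with its underside 34 mm above the shoulder; turned right to within about 4 degrees, it slides down
- wave_spring (a joint): how far the copper-coloured wave spring (ring of 50 mm diameter around the shoulder) is pressed down, m: 0 when free, its top then 5 mm above the shoulder face; 0.005 when level with it. It pushes up with 6 N at first touch and 14 N when level with the shoulder, more than the sprocket's weight
- grease_tin: red-labelled tin, 72 mm diameter, 75 mm tall, standing on the bench; origin: centre of its underside. To be left alone
- ring_bin: yellow open bin with retaining rings, 160 x 110 x 71 mm; origin: centre of its underside. To be left alone
- ring_pliers: retaining ring pliers with red handles lying flat on the bench, 157 x 60 x 12 mm; origin: on the bench near their middle, x points to the jaws. To be left alone

How it is judged:
On the way:
1. the good sprocket is picked up off the bench by the gripper (height (world z) of new_sprocket above 0.02 m and contact force between the fingers and new_sprocket above 1 N), for 0.2 s.
At the end, for the whole second after the job is handed in: the good sprocket's underside is within 1.8 mm of the shaft's shoulder, centred within 2.5 mm and square within 3.4 degrees, the wave spring is pressed down by more than 3 mm, and the fingers still bear on the sprocket with more than 3 N, all at rest through the last second (z of new_sprocket in the frame of shaft_home between -0.003 and 0.0018 m and horizontal distance between new_sprocket and shaft_home below 0.0025 m and angle between the z axis of new_sprocket and the z axis of shaft_home, either way round below 0.06 rad and value of joint wave_spring above 0.003 m and contact force between the fingers and new_sprocket above 3 N and linear speed of new_sprocket below 0.01 m/s); the arm keeps its last pose, push and grip.
It fails at once if the sprocket is forced: pressed on the shaft or gearmotor with more than 60 N (contact force between new_sprocket and gearmotor above 60 N).
It fails at once if the old sprocket is moved by more than 20 mm (distance of old_sprocket from where it was at the start of the episode above 0.02 m).
It fails at once if the grease tin, the bin or the pliers are moved by more than 20 mm (distance of any of grease_tin, ring_bin, ring_pliers from where it was at the start of the episode above 0.02 m).
It also fails if it takes over 64 s, if anything falls off the work surface, if the arm or the gripper's body presses on something with over 40 N, if the wrist force passes 120 N, or if a joint passes its speed limit or range.

## Working session

There is one attempt and no reset: what is moved stays moved. The work goes in short steps, Python scripts to look and compute and a tool call to move; the robot and the scene stay as the last step left them, time stands still between calls to the robot, and variables do not carry over. Pictures are saved under pics/ and viewed, at most 10 in all, crops included, and the job is handed in when it is done.

Besides the shell and the picture viewer there is one more tool, called after "Call:" as name([rows], argument=value, ...), one row to a line, values as JSON. drive_tool: Moves the arm, as the interface text tells. Its arguments: {"type":"object","properties":{"steps":{"type":"array"}},"required":["steps"]}

```bash
mkdir -p pics
cat > h.py <<'E'
import numpy as np, cv2
from rig import env
def snap(n):
    c=env.read_camera(n); return c
def save(c,f,box=None,s=1):
    im=c["img"][:,:,::-1]
    if box: im=im[box[1]:box[3],box[0]:box[2]]
    cv2.imwrite("pics/"+f,cv2.resize(im,None,fx=s,fy=s,interpolation=cv2.INTER_CUBIC))
def ray(c,u,v,z):
    R=np.array(c["R"]);t=np.array(c["t"]);o=-R.T@t
    d=R.T@np.array([(u-c["cx"])/c["fx"],(v-c["cy"])/c["fy"],1]); return o+d*(z-o[2])/d[2]
def proj(c,X):
    p=np.array(c["R"])@np.array(X)+np.array(c["t"]); return c["fx"]*p[0]/p[2]+c["cx"],c["fy"]*p[1]/p[2]+c["cy"]
E
python3 - <<'E'
from h import *
np.set_printoptions(precision=3,suppress=True)
for n in("top","scene"):
    c=snap(n);save(c,n+"0.png");R=np.array(c["R"]);print(n,c["fx"],c["cx"],c["cy"],-R.T@np.array(c["t"]),R)
s=env.sense();print(s["ee_pos"],s["tcp_rot"],s["contact_force"],s["t"])
E
```

```text
top 575.1942245533457 322.36720130734204 245.5282702868272 [ 0.498 -0.044  1.195] [[ 0.023 -1.     0.01 ]
 [-0.999 -0.024 -0.039]
 [ 0.039 -0.009 -0.999]]
scene 445.2006238181869 318.8481764748977 235.6646229999452 [0.75  0.317 0.828] [[-0.869  0.496  0.003]
 [ 0.423  0.744 -0.517]
 [-0.258 -0.448 -0.856]]
[ 0.237 -0.605  0.23 ] [[ 0.931  0.364 -0.001]
 [ 0.364 -0.931  0.002]
 [-0.    -0.002 -1.   ]] [ 0.336  0.148 -0.066] 0.1
```

View pics/top0.png

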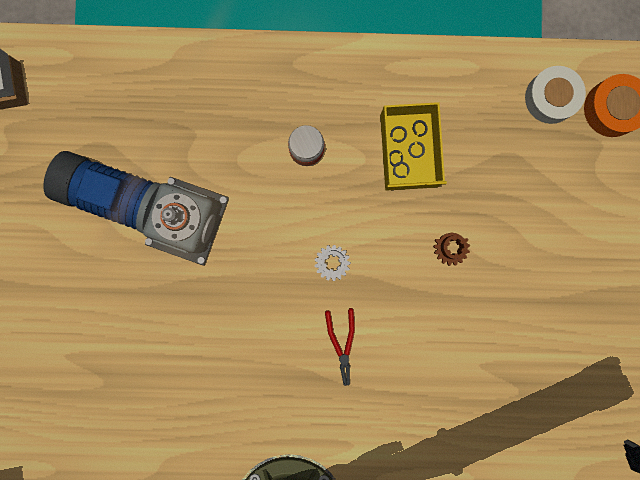

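View pics/scene0.png

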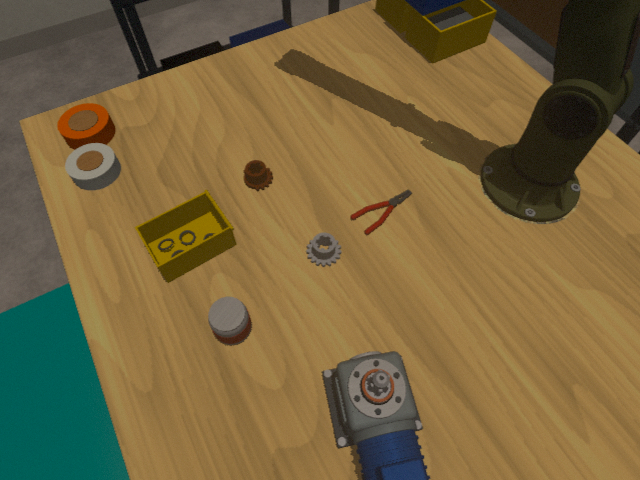

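The top picture shows the good sprocket at about (333,262), the shaft at (174,215), and the rusty sprocket at (452,249). Next I'll take enlarged crops of the sprocket and the shaft.

Run:
```python
from h import *
c=snap("top");s=snap("scene")
def cr(c,u,v,r): return cv2.resize(c["img"][v-r:v+r,u-r:u+r,::-1],(400,400),interpolation=cv2.INTER_CUBIC)
# r=25 -> 16x ; r=25
a=np.vstack([np.hstack([cr(c,333,262,25),cr(c,174,215,25)])])
b=np.hstack([cr(s,323,248,25),cr(s,378,385,25)])
cv2.imwrite("pics/t1.png",a);cv2.imwrite("pics/s1.png",b)
```

```text
(no output)
```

View pics/t1.png

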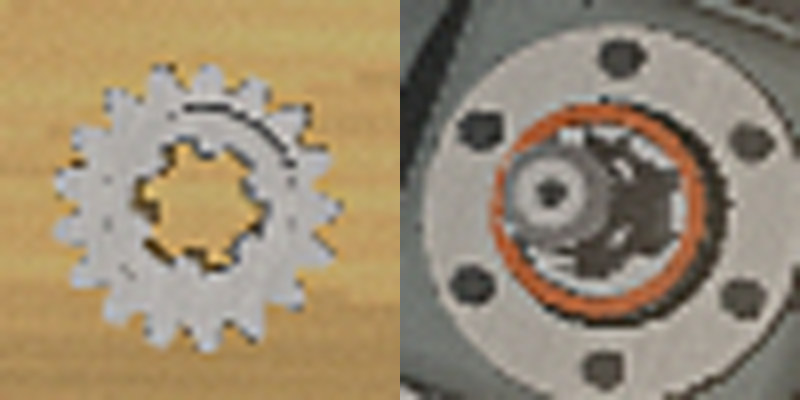

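View pics/s1.png

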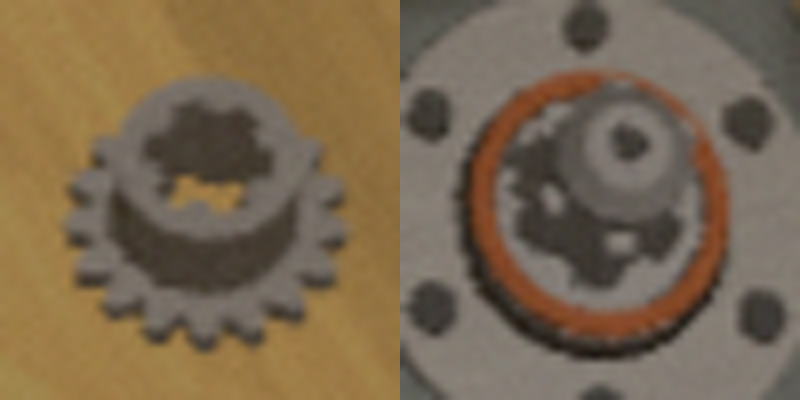

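```bash
cat > m.py <<'E'
from h import *
from scipy.optimize import minimize
np.set_printoptions(precision=4,suppress=True)
c=snap("top");s=snap("scene")
a=ray(c,149+152/8,190+192/8,.16);b=ray(s,353+228/8,360+140/8,.16);print("tip",a,b)
def deg(X,ax):d=(X-ax)[:2];return np.degrees(np.arctan2(d[1],d[0])),1000*np.hypot(*d)
for p in[(550,195),(620,240)]: print("scene patch",deg(ray(s,353+(p[0]-400)/8,360+p[1]/8,.146),b))
for p in[(620,160),(665,185)]: print("top patch",deg(ray(c,149+(p[0]-400)/8,190+p[1]/8,.146),a))
# spring ring centre checks z=.117
print("ring",ray(c,149+200/8,190+210/8,.117),ray(s,353+199/8,360+203/8,.117))
def bore(th):
    # groove width 6.5ish: lands 6.5 wide at r 13.5, grooves to r 17
    P=[];
    hl=np.arcsin(3.25/13.5)
    for k in range(6):
        m=th+k*np.pi/3
        lo,hi=m-np.pi/6+hl,m+np.pi/6-hl
        P+=[(.0135,lo)]+[(.017,x) for x in np.linspace(lo+.0,hi-.0,6)]+[(.0135,hi)]
    P=np.array(P);return P[:,:1]*np.c_[np.cos(P[:,1]),np.sin(P[:,1])]
K=16
def score(cam,x,y,th,M,o):
    B=bore(th);q=np.array([proj(cam,(x+p[0],y+p[1],.038)) for p in B])
    H=np.array([proj(cam,(x+.0235*np.cos(t),y+.0235*np.sin(t),.038)) for t in np.linspace(0,6.28,40)])
    m=np.zeros(M.shape,np.uint8);h=m.copy()
    cv2.fillPoly(m,[np.round((q-o+.5)*K).astype(int)],1);cv2.fillPoly(h,[np.round((H-o+.5)*K).astype(int)],1)
    i=m>0;h=(h>0)&~i
    return M[h].mean()-M[i].mean()
for cam,u,v in((c,333,262),(s,323,240)):
    o=np.array([u-20,v-20]);im=cam["img"][v-20:v+20,u-20:u+20].astype(float)
    g=im[:,:,2]  # blue: steel bright, wood/dark low
    M=cv2.resize(g,None,fx=K,fy=K,interpolation=cv2.INTER_LINEAR)
    x0=ray(cam,u,v,.038); best=None
    for r,st in((.008,.002),(.002,.0005)):
        cx,cy=(x0[:2] if best is None else best[1:3]);R=[]
        for dx in np.arange(-r,r+1e-6,st):
            for dy in np.arange(-r,r+1e-6,st):
                for t in range(0,60,6 if best is None else 3):
                    R.append((score(cam,cx+dx,cy+dy,np.radians(t),M,o),cx+dx,cy+dy,t))
        best=max(R)
    print("sprocket",np.array(best)); print([(t,round(score(cam,best[1],best[2],np.radians(t),M,o),1)) for t in range(0,60,3)])
E
python3 m.py
```

```text
tip [0.588  0.2258 0.16  ] [0.5892 0.2247 0.16  ]
scene patch (np.float64(-2.967366188570901), np.float64(14.88063408901425))
scene patch (np.float64(57.077158284524145), np.float64(14.804392346233575))
top patch (np.float64(-52.40022409971269), np.float64(14.61713990376592))
top patch (np.float64(-81.09555673857452), np.float64(22.278027505400043))
ring [0.5878 0.2257 0.117 ] [0.5904 0.226  0.117 ]
sprocket [70.2285  0.5094 -0.0752 21.    ]
[(0, np.float64(51.0)), (3, np.float64(54.2)), (6, np.float64(57.5)), (9, np.float64(60.7)), (12, np.float64(64.3)), (15, np.float64(67.5)), (18, np.float64(69.8)), (21, np.float64(70.2)), (24, np.float64(68.7)), (27, np.float64(65.8)), (30, np.float64(62.3)), (33, np.float64(59.0)), (36, np.float64(55.6)), (39, np.float64(52.2)), (42, np.float64(49.0)), (45, np.float64(46.3)), (48, np.float64(44.8)), (51, np.float64(44.6)), (54, np.float64(45.6)), (57, np.float64(48.0))]
sprocket [38.4326  0.5105 -0.0784 21.    ]
[(0, np.float64(32.0)), (3, np.float64(33.0)), (6, np.float64(34.2)), (9, np.float64(35.5)), (12, np.float64(36.6)), (15, np.float64(37.6)), (18, np.float64(38.2)), (21, np.float64(38.4)), (24, np.float64(38.0)), (27, np.float64(37.3)), (30, np.float64(36.2)), (33, np.float64(35.1)), (36, np.float64(33.9)), (39, np.float64(32.7)), (42, np.float64(31.6)), (45, np.float64(30.7)), (48, np.float64(30.2)), (51, np.float64(30.0)), (54, np.float64(30.3)), (57, np.float64(31.0))]
```

Shaft axis is at (0.589, 0.2255) with a spline angle of about -1° mod 60. The sprocket is at (0.510, -0.0765) with its grooves at 21°. I'll move above the sprocket now.

Call:
drive_tool([
  {"slide":[44.6,-39.3,5],"delta_rot":[0,0,0],"gripper":1},
  {"slide":[44.6,-39.3,5],"delta_rot":[0,0,0],"gripper":1},
  {"slide":[44.6,-39.3,5],"delta_rot":[0,0,0],"gripper":1},
  {"slide":[44.6,-39.3,5],"delta_rot":[0,0,0],"gripper":1},
  {"slide":[44.6,-39.3,5],"delta_rot":[0,0,0],"gripper":1},
  {"slide":[44.6,-39.3,5],"delta_rot":[0,0,0],"gripper":1},
  {"slide":[44.6,-39.3,5],"delta_rot":[0,0,0],"gripper":1},
  {"slide":[44.6,-39.3,5],"delta_rot":[0,0,0],"gripper":1},
  {"slide":[44.6,-39.3,5],"delta_rot":[0,0,0],"gripper":1},
  {"slide":[44.6,-39.3,5],"delta_rot":[0,0,0],"gripper":1},
  {"slide":[44.6,-39.3,5],"delta_rot":[0,0,0],"gripper":1},
  {"slide":[44.6,-39.3,5],"delta_rot":[0,0,0],"gripper":1},
])

```text
t: 1.5
ee_pos: [0.5097, -0.0747, 0.1815]
tcp_rot: [[0.931, 0.365, 0.001], [0.365, -0.931, -0.0], [0.001, 0.001, -1.0]]
contact_force: [0.6, -0.1, 0.1]
finger_gap: 0.999
gripper_force: 0.0
```

Call:
drive_tool([
  {"slide":[0,0.1,5],"delta_rot":[0,0,0],"gripper":1},
  {"slide":[0,0.1,10],"delta_rot":[0,0,0],"gripper":1},
  {"slide":[0,0.1,14],"delta_rot":[0,0,0],"gripper":1},
  {"slide":[0,0.1,16],"delta_rot":[0,0,0],"gripper":1},
  {"slide":[0,0.1,16.8],"delta_rot":[0,0,0],"gripper":1},
  {"slide":[0,0.1,16.8],"delta_rot":[0,0,0],"gripper":1},
  {"slide":[0,0.1,16.8],"delta_rot":[0,0,0],"gripper":1},
])

```text
t: 2.2
ee_pos: [0.5105, -0.078, 0.0146]
tcp_rot: [[0.931, 0.364, 0.002], [0.364, -0.931, -0.001], [0.002, 0.001, -1.0]]
contact_force: [-0.4, 0.1, 0.9]
finger_gap: 1.001
gripper_force: 0.0
```

Call:
drive_tool([
  {"slide":[0,0,0],"delta_rot":[0,0,0],"gripper":-1},
  {"slide":[0,0,0],"delta_rot":[0,0,0],"gripper":-1},
  {"slide":[0,0,0],"delta_rot":[0,0,0],"gripper":-1},
  {"slide":[0,0,0],"delta_rot":[0,0,0],"gripper":-1},
  {"slide":[0,0,0],"delta_rot":[0,0,0],"gripper":-1},
  {"slide":[0,0,0],"delta_rot":[0,0,0],"gripper":-1},
  {"slide":[0,0,0],"delta_rot":[0,0,0],"gripper":-1},
  {"slide":[0,0,0],"delta_rot":[0,0,0],"gripper":-1},
])

```text
t: 3.0
ee_pos: [0.5103, -0.0781, 0.0147]
tcp_rot: [[0.931, 0.364, 0.002], [0.364, -0.931, -0.001], [0.001, 0.001, -1.0]]
contact_force: [-0.9, 0.3, 6.2]
finger_gap: 0.541
gripper_force: 62.0
```

Call:
drive_tool([
  {"slide":[0,0,-2],"delta_rot":[0,0,0],"gripper":-1},
  {"slide":[0,0,-6],"delta_rot":[0,0,0],"gripper":-1},
  {"slide":[0,0,-10],"delta_rot":[0,0,0],"gripper":-1},
  {"slide":[0,0,-14],"delta_rot":[0,0,0],"gripper":-1},
  {"slide":[2,-3,-18],"delta_rot":[0,0,4],"gripper":-1},
  {"slide":[5,-7,-19],"delta_rot":[0,0,8],"gripper":-1},
  {"slide":[8,-11,-19],"delta_rot":[0,0,12],"gripper":-1},
  {"slide":[11,-15,-19],"delta_rot":[0,0,16],"gripper":-1},
  {"slide":[14,-19,-19],"delta_rot":[0,0,20],"gripper":-1},
  {"slide":[16.5,-22.5,-19],"delta_rot":[0,0,22],"gripper":-1},
  {"slide":[18.4,-25.4,-19],"delta_rot":[0,0,22],"gripper":-1},
  {"slide":[18.4,-25.4,-19],"delta_rot":[0,0,22],"gripper":-1},
])

```text
t: 4.2
ee_pos: [0.5859, 0.2335, 0.2023]
tcp_rot: [[1.0, -0.002, -0.003], [-0.002, -1.0, 0.005], [-0.003, -0.005, -1.0]]
contact_force: [-1.5, 0.5, -4.3]
finger_gap: 0.54
gripper_force: 63.8
```

Run:
```python
from h import *
np.set_printoptions(precision=4,suppress=True)
c=snap("top");s=snap("scene")
e=env.sense();p=e["ee_pos"];print(p,e["tcp_rot"],e["contact_force"],e["finger_gap"],e["gripper_force"])
out=[]
for cam in(c,s):
    u,v=map(int,proj(cam,(p[0],p[1],.17)));u=min(max(u,40),599);v=min(v,439);print(u,v)
    out.append(cv2.resize(cam["img"][v-40:v+40,u-40:u+40,::-1],(400,400),interpolation=cv2.INTER_CUBIC))
cv2.imwrite("pics/hold.png",np.hstack(out))
```

```text
[0.5871 0.2266 0.2021] [[ 1.     -0.0084 -0.0024]
 [-0.0084 -1.     -0.0007]
 [-0.0024  0.0008 -1.    ]] [ 0.4388 -1.3402 -5.2317] 0.5421250396019438 63.792994944378734
166 213
384 376
```

View pics/hold.png

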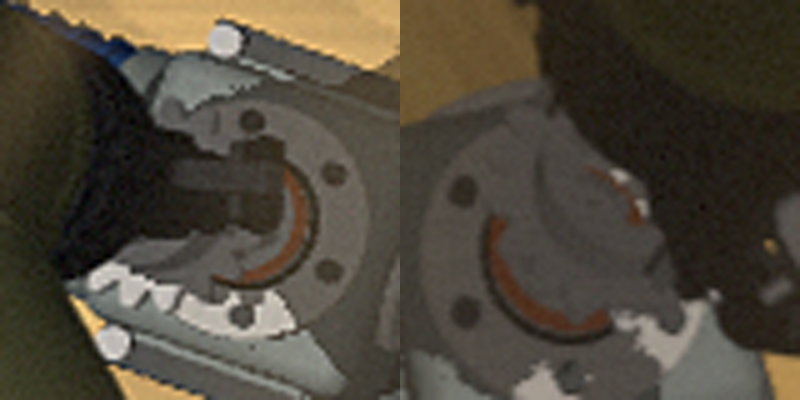

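The sprocket is held and sits over the shaft. The view is mostly blocked, so I'll go on by feel.

Call:
drive_tool([
  {"slide":[0.2,0.1,0.5],"delta_rot":[0,0,0],"gripper":-1},
  {"slide":[0.2,0.1,1.2],"delta_rot":[0,0,0],"gripper":-1},
  {"slide":[0.2,0.1,2.0],"delta_rot":[0,0,0],"gripper":-1},
  {"slide":[0.2,0.1,2.6],"delta_rot":[0,0,0],"gripper":-1},
  {"slide":[0.2,0.1,3.0],"delta_rot":[0,0,0],"gripper":-1},
  {"slide":[0.2,0.1,3.0],"delta_rot":[0,0,0],"gripper":-1},
  {"slide":[0.2,0.1,3.0],"delta_rot":[0,0,0],"gripper":-1},
])

```text
t: 5.0
ee_pos: [0.5902, 0.2247, 0.1733]
tcp_rot: [[1.0, -0.011, 0.0], [-0.011, -1.0, 0.0], [0.0, -0.0, -1.0]]
contact_force: [0.6, 0.2, -3.6]
finger_gap: 0.541
gripper_force: 63.8
```

Call:
drive_tool([
  {"slide":[-0.1,-0.05,0.3],"delta_rot":[0,0,0],"gripper":-1},
  {"slide":[-0.1,-0.05,0.6],"delta_rot":[0,0,0],"gripper":-1},
  {"slide":[-0.1,-0.05,0.9],"delta_rot":[0,0,0],"gripper":-1},
  {"slide":[-0.1,-0.05,0.9],"delta_rot":[0,0,0],"gripper":-1},
  {"slide":[-0.1,-0.05,0.9],"delta_rot":[0,0,0],"gripper":-1},
])

```text
t: 5.5
ee_pos: [0.5891, 0.2251, 0.1641]
tcp_rot: [[1.0, -0.011, -0.0], [-0.011, -1.0, -0.0], [-0.0, 0.0, -1.0]]
contact_force: [-0.3, -0.6, -4.7]
finger_gap: 0.547
gripper_force: 63.8
```

Call:
drive_tool([
  {"slide":[0,0,0.2],"delta_rot":[0,0,0],"gripper":-1},
  {"slide":[0,0,0.4],"delta_rot":[0,0,0],"gripper":-1},
  {"slide":[0,0,0.5],"delta_rot":[0,0,0],"gripper":-1},
  {"slide":[0,0,0.5],"delta_rot":[0,0,0],"gripper":-1},
])

```text
t: 5.9
ee_pos: [0.589, 0.2251, 0.159]
tcp_rot: [[1.0, -0.011, -0.0], [-0.011, -1.0, -0.0], [-0.0, 0.0, -1.0]]
contact_force: [-0.4, 0.4, -5.0]
finger_gap: 0.541
gripper_force: 63.8
```

Call:
drive_tool([
  {"slide":[0,0,0.2],"delta_rot":[0,0,0],"gripper":-1},
  {"slide":[0,0,0.4],"delta_rot":[0,0,0],"gripper":-1},
  {"slide":[0,0,0.5],"delta_rot":[0,0,0],"gripper":-1},
  {"slide":[0,0,0.5],"delta_rot":[0,0,0],"gripper":-1},
])

```text
t: 6.3
ee_pos: [0.589, 0.2251, 0.154]
tcp_rot: [[1.0, -0.011, -0.0], [-0.011, -1.0, -0.0], [-0.0, 0.0, -1.0]]
contact_force: [-0.8, 0.7, -3.8]
finger_gap: 0.545
gripper_force: 63.8
```

Meshed on the first try: the sprocket is past the spline tops with no load on it. I'll carry on down.

Call:
drive_tool([
  {"slide":[0,0,0.4],"delta_rot":[0,0,0],"gripper":-1},
  {"slide":[0,0,0.8],"delta_rot":[0,0,0],"gripper":-1},
  {"slide":[0,0,1.2],"delta_rot":[0,0,0],"gripper":-1},
  {"slide":[0,0,1.6],"delta_rot":[0,0,0],"gripper":-1},
  {"slide":[0,0,2.0],"delta_rot":[0,0,0],"gripper":-1},
  {"slide":[0,0,2.0],"delta_rot":[0,0,0],"gripper":-1},
])

```text
t: 6.9
ee_pos: [0.5887, 0.2251, 0.1334]
tcp_rot: [[1.0, -0.011, -0.001], [-0.011, -1.0, -0.0], [-0.001, 0.0, -1.0]]
contact_force: [-0.8, -0.4, -3.7]
finger_gap: 0.546
gripper_force: 63.8
```

Call:
drive_tool([
  {"slide":[0,0,0.2],"delta_rot":[0,0,0],"gripper":-1},
  {"slide":[0,0,0.4],"delta_rot":[0,0,0],"gripper":-1},
  {"slide":[0,0,0.5],"delta_rot":[0,0,0],"gripper":-1},
  {"slide":[0,0,0.5],"delta_rot":[0,0,0],"gripper":-1},
  {"slide":[0,0,0.5],"delta_rot":[0,0,0],"gripper":-1},
])

```text
t: 7.4
ee_pos: [0.5894, 0.2253, 0.1302]
tcp_rot: [[1.0, -0.011, 0.001], [-0.011, -1.0, -0.0], [0.001, 0.0, -1.0]]
contact_force: [-3.0, -2.4, 4.3]
finger_gap: 0.542
gripper_force: 64.5
```

The spring is touched, and the arm gives about 4 N/mm. I'll press further in small steps.

Call:
drive_tool([
  {"slide":[0,0,0.1],"delta_rot":[0,0,0],"gripper":-1},
  {"slide":[0,0,0.2],"delta_rot":[0,0,0],"gripper":-1},
  {"slide":[0,0,0.3],"delta_rot":[0,0,0],"gripper":-1},
  {"slide":[0,0,0.3],"delta_rot":[0,0,0],"gripper":-1},
  {"slide":[0,0,0.3],"delta_rot":[0,0,0],"gripper":-1},
])

```text
t: 7.9
ee_pos: [0.5894, 0.2254, 0.1275]
tcp_rot: [[1.0, -0.011, 0.001], [-0.011, -1.0, -0.0], [0.001, 0.0, -1.0]]
contact_force: [-4.1, -1.9, 8.2]
finger_gap: 0.541
gripper_force: 65.0
```

Call:
drive_tool([
  {"slide":[0,0,0.1],"delta_rot":[0,0,0],"gripper":-1},
  {"slide":[0,0,0.2],"delta_rot":[0,0,0],"gripper":-1},
  {"slide":[0,0,0.2],"delta_rot":[0,0,0],"gripper":-1},
  {"slide":[0,0,0.2],"delta_rot":[0,0,0],"gripper":-1},
])

```text
t: 8.3
ee_pos: [0.5894, 0.2254, 0.1267]
tcp_rot: [[1.0, -0.011, 0.001], [-0.011, -1.0, -0.001], [0.001, 0.001, -1.0]]
contact_force: [-6.7, -2.6, 12.9]
finger_gap: 0.546
gripper_force: 65.8
```

Call:
drive_tool([
  {"slide":[0,0,0.1],"delta_rot":[0,0,0],"gripper":-1},
  {"slide":[0,0,0.2],"delta_rot":[0,0,0],"gripper":-1},
  {"slide":[0,0,0.2],"delta_rot":[0,0,0],"gripper":-1},
  {"slide":[0,0,0.2],"delta_rot":[0,0,0],"gripper":-1},
])

```text
t: 8.7
ee_pos: [0.5895, 0.2254, 0.1266]
tcp_rot: [[1.0, -0.011, 0.002], [-0.011, -1.0, -0.001], [0.002, 0.001, -1.0]]
contact_force: [-10.2, -5.2, 24.3]
finger_gap: 0.544
gripper_force: 66.8
```

Hard stop at TCP z 0.1266, which matches the predicted home height of 0.1267. I'll let it settle, then hand in.

Call:
drive_tool([
  {"slide":[0,0,0],"delta_rot":[0,0,0],"gripper":-1},
  {"slide":[0,0,0],"delta_rot":[0,0,0],"gripper":-1},
  {"slide":[0,0,0],"delta_rot":[0,0,0],"gripper":-1},
  {"slide":[0,0,0],"delta_rot":[0,0,0],"gripper":-1},
])

```text
t: 9.1
ee_pos: [0.5895, 0.2254, 0.1266]
tcp_rot: [[1.0, -0.011, 0.002], [-0.011, -1.0, -0.001], [0.002, 0.001, -1.0]]
contact_force: [-10.9, -5.0, 22.7]
finger_gap: 0.544
gripper_force: 66.8
```

Run:
```python
from h import *
e=env.sense();print(e["ee_pos"],e["contact_force"],e["gripper_force"])
if abs(e["ee_pos"][2]-.1267)<.001 and 15<e["contact_force"][2]<35: print(env.sign_off())
```

```text
[0.58948661 0.22539062 0.12659571] [-10.91509518  -4.99497408  22.65139091] 66.76925785839558
the job is handed in; nothing more can be done
None
```

The good sprocket meshed on the splines and is still held pressed against what reads as the shoulder (about 23 N measured at the tool, TCP height within 0.1 mm of the predicted home); the job was handed in at about 9 s, and no verdict was returned.

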